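Unclip the filter cover of a bench console

ROBOT

A 7-joint arm with a two-finger parallel gripper is mounted at the origin on the work surface. World frame = base frame: x ahead of the robot, y to its left, z up, the work surface at z = 0. Lengths are in m, angles in rad, forces in N, time in s.
With the tool pointing down it reaches from about 0.425 to 0.875 m from the base axis. Payload 4.7 kg.
Tool frame: the origin (TCP) lies on the centre line of the jaws, within the pads' length; the fingertips stand 22 mm ahead of it and the grasp point (between the pads) lies 3 mm ahead of it (ctrl.tcp_to_tips is the z of the fingertips in the tool frame, in m); z points along the fingers, y is the direction in which the jaws open and shut (so a half turn about z gives the same grasp; the last joint's range is limited). The gripper opens to 87 mm and grips with 3 to 60 N. Pads are 19 mm wide; open, the fingers measure 117 mm over their backs; the gripper's body (75 mm by 190 mm) begins 51 mm behind the grasp point.
Start: joints at [-1.315, 0.321, -0.07, 1.45, 0.023, 1.371, -0.057], TCP at [0.156, 0.631, 0.245] pointing down, gripper open.
Joint ranges: [-2.86, 2.86], [-0.3, 2.09], [-1.38, 1.24], [0.06, 2.45], [-1.56, 4.7], [0.09, 2.05], [-2.69, 2.69]. Speed limits (rad/s): [2.57, 2.57, 3.14, 3.14, 3.14, 3.14, 3.14].

INTERFACE

Orientations are given as a rotation vector (axis times angle).
In Python, from bench import ctrl, cams gives the robot as it stands.
- The arm moves only by the tool move_arm, never from a script. Its argument "deltas" is a list of rows, each an object with "linear": the shift along the tool's x, y, z as a fraction of full scale, a list of three; "turn": the turn, a rotation vector about the tool's x, y, z as a fraction of full scale, a list of three; "claw": the closure, from 0 (fully open) to 1 (shut). In form: [{"linear": [tx, ty, tz], "turn": [wx, wy, wz], "claw": claw}, ...]. A call has 1 to 20 rows; each row shifts and turns the commanded pose from where the row before left it, along the tool's axes as they then stand; what a row does not reach is not made up. Full scale, the value 1, is 0.03 m for a shift and 4 degrees for a turn. A row lasts 1/12 s, in which the tool goes at most 41.7 mm and 7.16 degrees, less where a joint would pass 70% of its speed; a pose out of reach is approached as far as the arm can. A call with a number of a shift or a turn outside -1 to 1 is refused whole. A call with a gripper value outside its range is refused whole. The fingers move at their own pace and stop on an object; "grip_force" is the grip in N (left out, the last holds). Time passes only in rows, so rows that do not move let the fingers close. It gives the time, the measured TCP pose, the force and the opening at its end, in the units of the state.
- ctrl.get_state(): the state, without advancing time (a new reading comes with each control period).
- cams.get_image(name): name is "side" or "top"; returns a dict with "image" (384x512x3 uint8, red, green, blue), "K" (3x3 intrinsics, pixels), "world_from_camera" (4x4, takes a point from camera to world coordinates). Camera axes: x right, y down, z forward; pixel columns grow to the right and rows downward; lengths in m; the calibration is good to about 2 mm. A picture is of the moment at which its call begins. There is no depth.
- ctrl.close_job(): hands the job in, once; it reports no verdict.
The state is a dict: "time": time; "joint_positions": joint angles; "qd": joint speeds; "joint_torque": joint torques, N m; "position": TCP position; "tool_rot": TCP orientation; "ft_force": force on the tool from outside, world axes, zero at the start; "torque": the same for the moment, N m; "grip_width": opening from 0.0 (shut) to 1.0 (fully open).
Only numpy, scipy, OpenCV 4.12 (cv2) and the standard library are available. Lean on these libraries where they do the work, as an engineer would, in place of code of your own. Each camera call takes 0.05 s, during which the arm holds its last target. There are 200 camera calls.

TASK

Take the white filter cover out of the sloping face of the blue console: press its orange release tab inward (towards the white rib), then pivot the tabbed end out of the frame and draw the cover free. Lay it flat and face up in the white tray, holding it until it is down, let go, and do not push the bin, the pulley or the jar away.

Things in the scene. Friction and masses are not known exactly. Their poses are not given: they have to be found in the camera images.
- cover_grip (a point): Loose white snap-in cover, about 135 g. Point half-way between its orange tab and white rib, to pinch it at, along x. Axes: x from tab end to tongue end (clipped in: up the slope, away from the robot), y across, z out of its face (clipped in: 28 degrees off vertical, leaning towards the robot side). Pinch is 36 mm wide, 26 with the tab pressed; nothing else stands between or beside.
- tab_mid (a point): Point in the middle (x, y) of the orange tab plate, which is 5 mm thick (x), 26 wide (y), 31 tall; axes as cover_grip. With the tab out it lies 15.5 mm to -x of cover_grip; press it to +x. From here, in z: tab top +9 mm, cover face -22, console face -18, black frame bezel -16 (highest thing beside the tab: keep fingertips above it, -13 is good).
- rib_mid (a point): Point in the middle (x, y) of the fixed white rib of the cover: 5 mm thick (x), 30 wide (y), as tall as the tab (top 9 mm above this point, cover face 22 below). It lies 15.5 mm to +x of cover_grip.
- cover_plate (a point): On the flat underside of the cover's plate (105 x 90 x 8 mm), mid-width, 55 mm from its tab-end edge, 50 from the other; axes as cover_grip (z vertical when it lies flat, face up). It lies 32 mm to +x and 30 mm to -z of cover_grip.
- cover_tongue (a point): End of the cover's tongue, at its underside, 96 mm to +x and 30 to -z of cover_grip; same axes. Tongue: 72 wide, 5 thick, 14 long. It reaches 7 mm under the frame's upper lip. The cover pivots about this edge (turn about its +y, tab end outward), free for about 30 degrees; once past 15 degrees or so, draw it 10 to 20 mm along its own -x, then lift.
- tab (a joint): Travel of the orange release tab, m: 0 sprung out, 0.010 fully pressed towards the rib. Spring 1 N at 0, 5 N at 0.010. Its catch, 6 mm beyond the plate's tab end, sits 5 mm under the frame's lower lip: about 5 mm of press frees the cover. A pinch of 15 to 30 N over tab and rib presses it fully and carries the cover.
- frame_slot (a point): Fixed on the console, bottom of the frame's upper slot, where cover_tongue is while clipped in; x up the slope, y across, z out of the face. Console: blue housing fixed to the bench, 200 mm wide, about 200 deep; face sloping 28 degrees from level, 45 mm high in front, 125 at the rear.
- tray_in (a point): Centre of the inner floor of the white tray, 5 mm or less above the bench; the tray is fixed, 240 long (its x axis) by 190 wide (y), walls 4 thick, rim 35 mm above the bench.
- bin_mid (a point): Bystander: loose blue bin of metal fittings, 160 x 110 x 60 mm; this point is 30 mm above the bench at its centre.
- pulley_mid (a point): Bystander: loose brass pulley, 64 mm across, 38 high, lying flat; this point is on its axis 15 mm above the bench.
- jar_mid (a point): Bystander: loose grey jar with black lid, 68 mm across, 90 high; this point is on its axis, 45 mm up.

How it is judged:
On the way, in this order (a step that is already met when the one before it is completed fails the run):
1. the release tab is pressed in by more than 3 mm while the cover's tongue is in the frame (value of joint tab above 0.003 m and distance between cover_tongue and frame_slot below 0.015 m), for 0.1 s.
2. the cover is pivoted out by more than 0.12 rad with its tongue still within 25 mm of the frame's slot (angle between the z axis of cover_plate and the z axis of frame_slot, either way round above 0.12 rad and distance between cover_tongue and frame_slot below 0.025 m), for 0.05 s.
3. the cover is in the tray, its underside less than 25 mm above the tray's floor, while still held (z of cover_plate in the frame of tray_in below 0.025 m and x of cover_plate in the frame of tray_in between -0.1 and 0.1 m and y of cover_plate in the frame of tray_in between -0.085 and 0.085 m and contact force between the fingers and cover above 0.5 N), for 0.05 s.
At the end, for the whole second after the job is handed in: The cover lies still, face up and flat (within 0.08 rad) on the floor of the tray (underside within 6 mm of it, its middle inside the tray), released; bin, pulley and jar within 40 mm of where they were (x of cover_plate in the frame of tray_in between -0.1 and 0.1 m and y of cover_plate in the frame of tray_in between -0.085 and 0.085 m and z of cover_plate in the frame of tray_in below 0.006 m and angle between cover_plate's own z axis and vertical below 0.08 rad and linear speed of cover below 0.02 m/s and distance of each of bin_mid, pulley_mid, jar_mid from where it was at the start of the episode below 0.04 m); the robot touches nothing.
It fails at once if the blue bin of fittings is pushed more than 40 mm away (distance of bin_mid from where it was at the start of the episode above 0.04 m).
It fails at once if the brass pulley is pushed more than 40 mm away (distance of pulley_mid from where it was at the start of the episode above 0.04 m).
It fails at once if the grey jar is pushed more than 40 mm away (distance of jar_mid from where it was at the start of the episode above 0.04 m).
It also fails if it takes over 43 s, if anything falls off the work surface, if the arm or the gripper's body presses on something with over 40 N, if the wrist force passes 120 N, or if a joint passes its speed limit or range.

## Working session

There is one attempt and no reset: what is moved stays moved. The work goes in short steps, Python scripts to look and compute and a tool call to move; the robot and the scene stay as the last step left them, time stands still between calls to the robot, and variables do not carry over. Pictures are saved under pics/ and viewed, about 8 in all and at most 12, crops included, and the job is handed in when it is done.

Besides the shell and the picture viewer there is one more tool, called by a JSON object that holds its "fn" and its "kwargs". move_arm: Moves the arm, as the interface text tells. Shift numbers are shares of 0.03 m and turn numbers shares of 4 degrees, none past 1 either way. Its arguments: {"type":"object","properties":{"deltas":{"type":"array"},"grip_force":{"type":"number"}},"required":["deltas"]}

```bash
mkdir -p pics; python3 - <<'E'
from bench import ctrl,cams
import cv2,pickle
s=ctrl.get_state();print({k:s[k] for k in('time','position','tool_rot','grip_width')},ctrl.tcp_to_tips)
d={}
for n in('side','top'):
    r=cams.get_image(n);d[n]=r;cv2.imwrite(f'pics/{n}0.png',cv2.resize(r['image'][:,:,::-1],(800,600),interpolation=cv2.INTER_CUBIC));print(n,r['K'],r['world_from_camera'])
pickle.dump(d,open('im0.pkl','wb'))
E
```

```text
{'time': 0.0, 'position': array([0.15554637, 0.63058692, 0.24345469]), 'tool_rot': array([-3.78745087e-01, -3.11855892e+00,  2.99858878e-03]), 'grip_width': 0.9998423397637055} 0.022
side [[456.00613557   0.         257.97530367]
 [  0.         456.00613557 198.36412308]
 [  0.           0.           1.        ]] [[ 0.76453396 -0.47384933  0.43698356 -0.12184775]
 [-0.64453427 -0.55361106  0.52734275 -0.82216692]
 [-0.00796207 -0.68482232 -0.72866658  1.21490282]
 [ 0.          0.          0.          1.        ]]
top [[358.66739424   0.         259.8995492 ]
 [  0.         358.66739424 192.35936497]
 [  0.           0.           1.        ]] [[ 0.02625201 -0.99553555  0.09066309  0.45018945]
 [-0.99964995 -0.0258454   0.00565618 -0.01507251]
 [-0.00328771 -0.09077984 -0.99586556  1.31805855]
 [ 0.          0.          0.          1.        ]]
```

View pics/side0.png

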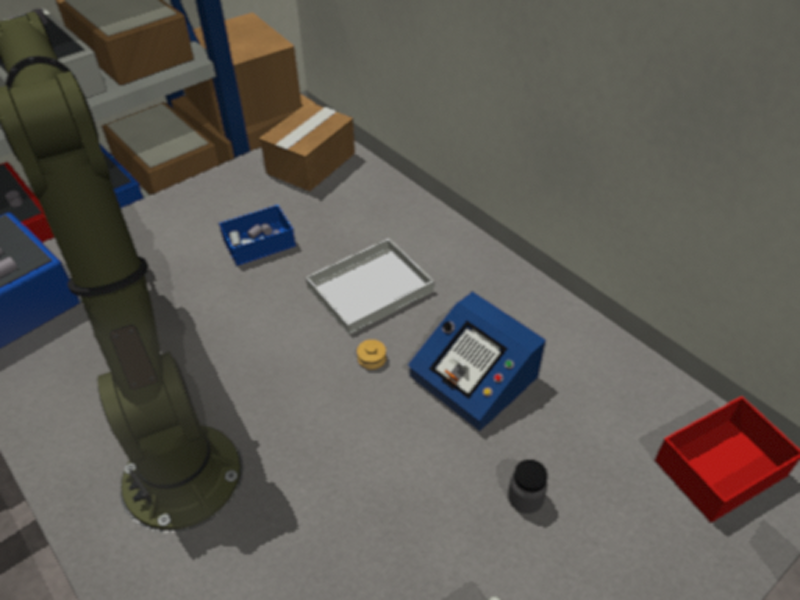

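View pics/top0.png

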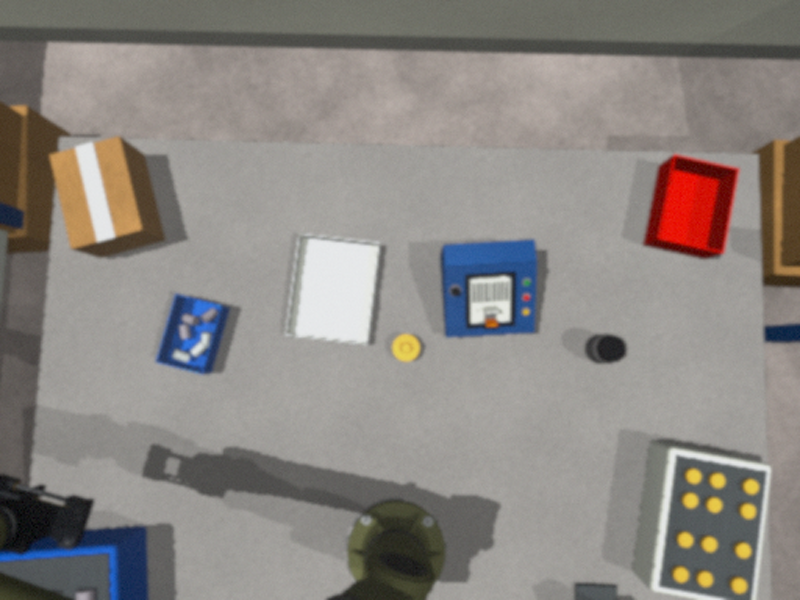

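```bash
python3 - <<'E'
import cv2,pickle
d=pickle.load(open('im0.pkl','rb'))
def c(n,x0,y0,w,h,k,f): cv2.imwrite(f,cv2.resize(d[n]['image'][y0:y0+h,x0:x0+w,::-1],None,fx=k,fy=k,interpolation=cv2.INTER_CUBIC))
c('top',280,150,70,70,8,'pics/top1.png'); c('side',260,185,95,95,6,'pics/side1.png')
E
```

```text
(no output)
```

View pics/top1.png

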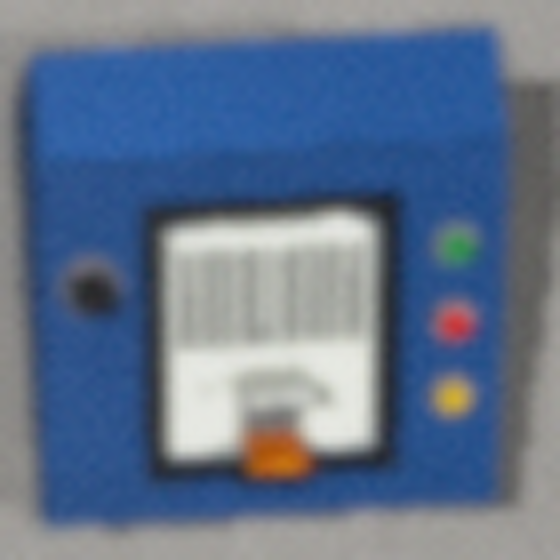

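View pics/side1.png

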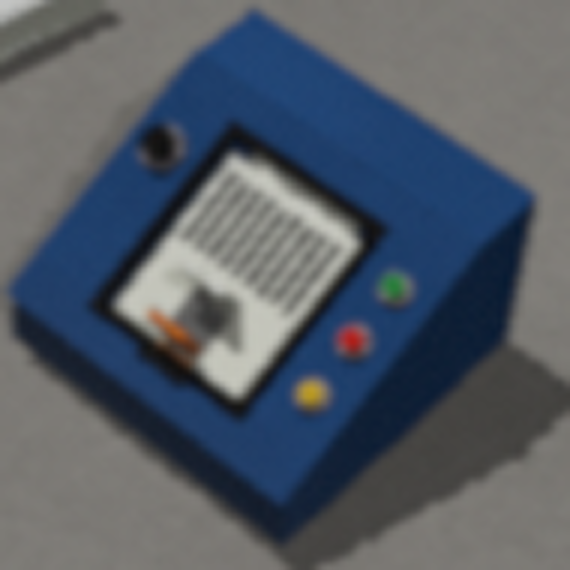

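```bash
cat > h.py <<'E'
import numpy as np,pickle,cv2
from scipy.optimize import least_squares
d=pickle.load(open('im0.pkl','rb'))
def proj(n,P):
    T=np.linalg.inv(d[n]['world_from_camera']);p=np.atleast_2d(P)@T[:3,:3].T+T[:3,3];q=p@d[n]['K'].T;return q[:,:2]/q[:,2:]
def onz(n,uv,z):
    T=d[n]['world_from_camera'];r=T[:3,:3]@np.linalg.solve(d[n]['K'],[uv[0],uv[1],1]);return T[:3,3]+r*(z-T[2,3])/r[2]
def tri(a,b):
    r=least_squares(lambda X:np.r_[proj('top',X)[0]-a,proj('side',X)[0]-b],[.65,-.2,.08]);return r.x,np.abs(r.fun).max()
t1=lambda x,y:((x+.5)/8-.5+280,(y+.5)/8-.5+150)
s1=lambda x,y:((x+.5)/6-.5+260,(y+.5)/6-.5+185)
f8=lambda x,y:((x+.5)/1.5625-.5,(y+.5)/1.5625-.5)
E
python3 - <<'E'
from h import *
np.set_printoptions(precision=4,suppress=True)
for n,a,b in [('FL',(43,521),(12,292)),('FR',(500,502),(282,503)),('RL',(33,58),(255,10)),('RR',(495,30),(533,203)),
 ('bTL',(147,210),(232,125)),('bTR',(400,195),(385,235)),('bBR',(393,463),(242,417)),('bBL',(152,478),(95,308)),
 ('tabL',(247,477),(150,313)),('tabR',(312,472),(198,347)),('knob',(100,292),(165,148)),('green',(457,246),(397,288)),('yel',(453,397),(311,394))]:
    X,e=tri(t1(*a),s1(*b));print(n,X,round(e,2))
print('tray rim/floor top cam');
for p in [(299,234),(383,241),(374,345),(287,336)]: print(onz('top',f8(*p),.035))
print('tray side');
for p in [(388,241),(434,285),(352,330),(307,281)]: print(onz('side',f8(*p),.035))
print('pulley',onz('top',f8(406,347),.038),'jar',onz('top',f8(612,348),.09),'bin',onz('top',f8(195,333),.06))
E
```

```text
FL [ 0.4898 -0.0995  0.0392] 0.21
FR [ 0.502  -0.2998  0.0473] 0.16
RL [ 0.6817 -0.0855  0.1229] 0.07
RR [ 0.6989 -0.2808  0.1169] 0.27
bTL [ 0.6188 -0.135   0.1135] 0.21
bTR [ 0.6281 -0.2423  0.1106] 0.3
bBR [ 0.5184 -0.2514  0.0561] 0.08
bBL [ 0.5094 -0.146   0.0536] 0.16
tabL [ 0.5109 -0.1846  0.0848] 0.63
tabR [ 0.5156 -0.2144  0.0806] 1.14
knob [ 0.5852 -0.1171  0.1037] 0.04
green [ 0.6088 -0.2685  0.1061] 0.12
yel [ 0.5461 -0.2732  0.0744] 0.13
tray rim/floor top cam
[0.7166 0.246  0.035 ]
[0.7051 0.0501 0.035 ]
[0.4639 0.0634 0.035 ]
[0.4792 0.2631 0.035 ]
tray side
[0.7097 0.2384 0.035 ]
[0.6929 0.0471 0.035 ]
[0.4605 0.0598 0.035 ]
[0.4736 0.2527 0.035 ]
pulley [ 0.4612 -0.0097  0.038 ] jar [ 0.4704 -0.4591  0.09  ] bin [0.4799 0.4646 0.06  ]
```

```bash
cat >> h.py <<'E'
from scipy.spatial.transform import Rotation as Ro
def plan(p,R,N):
    """N equal rows (tool axes, fractions) from the measured pose to p,R"""
    from bench import ctrl
    s=ctrl.get_state();R0=Ro.from_rotvec(s['tool_rot']);q=R0.inv().apply(np.array(p)-s['position'])
    w=(R0.inv()*R).as_rotvec()/N
    M=sum(Ro.from_rotvec(w*k).as_matrix() for k in range(N));dl=np.linalg.solve(M,q)
    print(N,'rows linear',np.round(dl/.03,3),'turn',np.round(np.degrees(w)/4,3),'dist',q)
E
cat > fit.py <<'E'
from h import *
np.set_printoptions(precision=4,suppress=True)
S=np.radians(28)
def face(psi,o):
    # o: mid of front top edge (x,y), z .045
    R=np.array([[np.cos(psi),-np.sin(psi),0],[np.sin(psi),np.cos(psi),0],[0,0,1]])
    F=R@np.array([[np.cos(S),0,-np.sin(S)],[0,1,0],[np.sin(S),0,np.cos(S)]])
    return F,np.array([o[0],o[1],.045]),R
obs=[((43,521),(12,292)),((500,502),(282,503)),((33,58),(255,10)),((495,30),(533,203)),((147,210),(232,125)),((400,195),(385,235)),((393,463),(242,417)),((152,478),(95,308))]
A=np.array([t1(*a) for a,b in obs]);B=np.array([s1(*b) for a,b in obs])
def pts(v):
    F,O,R=face(v[2],v[:2]);D,u0,u1,w,c=v[3:8]
    return np.array([O+R@[0,.1,0],O-R@[0,.1,0],O+R@[D,.1,.08],O+R@[D,-.1,.08]]+[O+F@[u,y+c,.002] for u,y in((u1,w),(u1,-w),(u0,-w),(u0,w))])
def res(v): return np.r_[(proj('top',pts(v))-A+v[8:10]).ravel(),(proj('side',pts(v))-B+v[10:12]).ravel(),v[8:12]*1.]
r=least_squares(res,[.49,-.2,.08,.2,.02,.14,.053,0,0,0,0,0]);v=r.x
if __name__=='__main__': print(v,'yaw',np.degrees(v[2]),'\n',r.fun.reshape(-1,2).T)
F,O,_=face(v[2],v[:2])
uc=(v[4]+v[5])/2;g=O+F@[uc-.0295,v[7],.018]   # cover_grip if bezel centred on the plate
if __name__=='__main__':
    print('uc',uc,'grip',g)
    tp=g+F@[-.0155,0,.009]
    for y in(.013,-.013):
        for x,z in((.0025,.009),(-.0025,.009),(.0025,-.02)):
            P=g+F@[-.0155+x,y,z];a=proj('top',P)[0];b=proj('side',P)[0]
            print('tab',x,y,z,'top crop',(a-[280,150]+.5)*8-.5,'side crop',(b-[260,185]+.5)*6-.5)
E
python3 fit.py
python3 -c "
from h import *
s=None
from bench import ctrl;s=ctrl.get_state();print(Ro.from_rotvec(s['tool_rot']).as_matrix())"
```

```text
[ 0.4958 -0.1993  0.0807  0.1934  0.0214  0.1452  0.0533 -0.0002 -0.0783
 -0.1318  0.0283  0.4422] yaw 4.621497633170967 
 [[ 0.1935 -0.5856 -0.4552  1.0356  0.142  -0.0137 -0.0457 -0.1926 -0.6559
   0.354  -0.5827  0.7703  0.3891  0.2264 -0.1902 -0.3392 -0.0783  0.0283]
 [ 0.2361 -0.4679  0.0469  0.3257  0.1228  0.2838 -0.097  -0.3186 -0.2945
   0.3455 -0.0603 -0.4667  0.3527 -0.3224  0.3556 -0.3521 -0.1318  0.4422]]
uc 0.08332098755215214 grip [ 0.5347 -0.1963  0.0862]
tab 0.0025 0.013 0.009 top crop [251.6596 455.5504] side crop [156.5079 302.7649]
tab -0.0025 0.013 0.009 top crop [251.5938 466.0922] side crop [150.6189 310.2342]
tab 0.0025 0.013 -0.02 top crop [241.4624 427.5435] side crop [172.1212 318.6209]
tab 0.0025 -0.013 0.009 top crop [312.1978 452.2443] side crop [193.1617 330.3907]
tab -0.0025 -0.013 0.009 top crop [312.0369 462.7909] side crop [187.2302 337.9347]
tab 0.0025 -0.013 -0.02 top crop [300.7133 424.3087] side crop [208.2759 345.9065]
[[-9.70916841e-01  2.39416761e-01 -3.19906337e-04]
 [ 2.39416954e-01  9.70915334e-01 -1.71359316e-03]
 [-9.96609574e-05 -1.74034746e-03 -9.99998481e-01]]
```

{"fn": "move_arm", "kwargs": {"deltas": [{"linear":[-1,0,0],"turn":[0,0,0.66],"claw":0},{"linear":[-1,0,0],"turn":[0,0,0.66],"claw":0},{"linear":[-1,0,0],"turn":[0,0,0.66],"claw":0},{"linear":[-1,0,0],"turn":[0,0,0.66],"claw":0},{"linear":[-1,0,0],"turn":[0,0,0.66],"claw":0},{"linear":[-1,0,0],"turn":[0,0,0.66],"claw":0},{"linear":[-1,0,0],"turn":[0,0,0.66],"claw":0},{"linear":[-1,0,0],"turn":[0,0,0.66],"claw":0},{"linear":[-1,0,0],"turn":[0,0,0.66],"claw":0},{"linear":[-1,0,0],"turn":[0,0,0.66],"claw":0},{"linear":[-1,0,0],"turn":[0,0,0.66],"claw":0},{"linear":[-1,0,0],"turn":[0,0,0.66],"claw":0},{"linear":[-1,0,0],"turn":[0,0,0.66],"claw":0},{"linear":[-1,0,0],"turn":[0,0,0.66],"claw":0},{"linear":[-1,0,0],"turn":[0,0,0.66],"claw":0},{"linear":[-1,0,0],"turn":[0,0,0.66],"claw":0}]}}

```text
time: 1.43
position: [0.5469, 0.3698, 0.2439]
tool_rot: [-1.48, -2.771, 0.001]
ft_force: [0.4, 0.3, 0.2]
grip_width: 0.996
```

```bash
python3 - <<'E'
from fit import *
def cen(n,box):
    x0,y0,w,h=box;im=d[n]['image'][y0:y0+h,x0:x0+w].astype(float)
    r,g_,b=im[...,0],im[...,1],im[...,2]
    wt=np.clip((r-b)/90,0,1)*(r-b>25);ys,xs=np.mgrid[:h,:w]
    print(n,wt.sum());print(np.round(wt*9).astype(int))
    return np.array([x0+(wt*xs).sum()/wt.sum(),y0+(wt*ys).sum()/wt.sum()]),wt.sum()
ct,at=cen('top',(307,198,16,14));cs,as_=cen('side',(280,233,16,14))
def mod(n,u,y):
    P=[g+F@[-.0155+x+u,yy+y,z] for x in(-.0025,.0025) for yy in(-.013,.013) for z in(-.022,.009)]
    h=cv2.convexHull(proj(n,np.array(P)).astype(np.float32));m=cv2.moments(h);return np.array([m['m10']/m['m00'],m['m01']/m['m00']]),m['m00']
print(ct,at,mod('top',0,0),cs,as_,mod('side',0,0))
for nm in(('top',),('side',),('top','side')):
    q=least_squares(lambda p:np.concatenate([mod(n,*p)[0]-{'top':ct,'side':cs}[n] for n in nm]),[0,0]);print(nm,q.x,q.fun)
E
```

```text
top 47.33333333333333
[[0 0 0 0 0 0 0 0 0 0 0 0 0 0 0 0]
 [0 0 0 0 0 0 0 0 0 0 0 0 0 0 0 0]
 [0 0 0 0 0 0 0 0 0 0 0 0 0 0 0 0]
 [0 0 0 0 0 0 0 0 0 0 0 0 0 0 0 0]
 [0 0 0 0 0 0 0 0 0 0 0 0 0 0 0 0]
 [0 0 0 0 3 3 4 4 4 3 0 0 0 0 0 0]
 [0 0 0 4 7 8 9 9 9 8 5 0 0 0 0 0]
 [0 0 0 5 9 9 9 9 9 9 8 4 0 0 0 0]
 [0 0 0 5 9 9 9 9 9 9 9 6 0 0 0 0]
 [0 0 0 5 9 9 9 9 9 9 9 9 3 0 0 0]
 [0 0 0 5 9 9 9 9 9 9 9 7 0 0 0 0]
 [0 0 0 0 4 7 8 8 8 7 5 0 0 0 0 0]
 [0 0 0 0 0 0 0 0 0 0 0 0 0 0 0 0]
 [0 0 0 0 0 0 0 0 0 0 0 0 0 0 0 0]]
side 25.544444444444444
[[0 0 0 0 0 0 0 0 0 0 0 0 0 0 0 0]
 [0 0 0 0 0 0 0 0 0 0 0 0 0 0 0 0]
 [0 0 0 0 0 0 0 0 0 0 0 0 0 0 0 0]
 [0 0 0 0 3 4 3 0 0 0 0 0 0 0 0 0]
 [0 0 0 0 4 8 8 4 0 0 0 0 0 0 0 0]
 [0 0 0 0 0 6 9 9 6 3 0 0 0 0 0 0]
 [0 0 0 0 0 0 5 9 9 8 4 0 0 0 0 0]
 [0 0 0 0 0 0 0 5 9 9 9 4 0 0 0 0]
 [0 0 0 0 0 0 0 3 5 9 9 6 3 0 0 0]
 [0 0 0 0 0 0 3 3 3 4 5 6 5 0 0 0]
 [0 0 0 0 0 0 0 0 3 3 3 4 4 0 0 0]
 [0 0 0 0 0 0 0 0 0 3 3 3 0 0 0 0]
 [0 0 0 0 0 0 0 0 0 0 3 3 0 0 0 0]
 [0 0 0 0 0 0 0 0 0 0 0 0 0 0 0 0]]
[314.0239 206.2631] 47.33333333333333 (array([314.092 , 205.1018]), 40.27361633069813) [288.3223 240.0248] 25.544444444444444 (array([289.586 , 239.3405]), 22.383219509385526)
('top',) [-0.0047  0.0002] [0.0098 0.0666]
('side',) [-0.0045  0.0028] [-0.2664 -0.0589]
('top', 'side') [-0.0058  0.0013] [-0.3324  0.3802 -0.1873  0.5251]
```

{"fn": "move_arm", "kwargs": {"deltas": [{"linear":[-1,0,0],"turn":[0,0,0.66],"claw":0},{"linear":[-1,0,0],"turn":[0,0,0.66],"claw":0},{"linear":[-1,0,0],"turn":[0,0,0.66],"claw":0},{"linear":[-1,0,0],"turn":[0,0,0.66],"claw":0},{"linear":[-1,0,0],"turn":[0,0,0.66],"claw":0},{"linear":[-1,0,0],"turn":[0,0,0.66],"claw":0},{"linear":[-1,0,0],"turn":[0,0,0.66],"claw":0},{"linear":[-1,0,0],"turn":[0,0,0.66],"claw":0},{"linear":[-1,0,0],"turn":[0,0,0.66],"claw":0},{"linear":[-1,0,0],"turn":[0,0,0.66],"claw":0},{"linear":[-1,0,0],"turn":[0,0,0.66],"claw":0},{"linear":[-1,0,0],"turn":[0,0,0.66],"claw":0},{"linear":[-1,0,0],"turn":[0,0,0.66],"claw":0},{"linear":[-1,0,0],"turn":[0,0,0.66],"claw":0}]}}

```text
time: 2.6
position: [0.665, -0.0256, 0.2439]
tool_rot: [-2.282, -2.159, 0.001]
ft_force: [0.5, 0.3, -0.1]
grip_width: 1.0
```

```bash
cat > tgt.py <<'E'
from fit import *
G=g+F@[-.004,.0005,0]
RT=Ro.from_matrix(np.c_[F[:,1],F[:,0],-F[:,2]])
def T(x,y,z): return G+F@[x,y,z]
E
python3 - <<'E'
from tgt import *
print(G)
plan(T(.005,0,.09),RT,13)
E
```

```text
[ 0.5312 -0.1961  0.0843]
13 rows linear [-0.444 -0.481  0.094] turn [-0.539  0.037 -0.147] dist [-0.1828 -0.1616  0.078 ]
```

{"fn": "move_arm", "kwargs": {"deltas": [{"linear":[-0.444,-0.481,0.094],"turn":[-0.539,0.037,-0.147],"claw":0},{"linear":[-0.444,-0.481,0.094],"turn":[-0.539,0.037,-0.147],"claw":0},{"linear":[-0.444,-0.481,0.094],"turn":[-0.539,0.037,-0.147],"claw":0},{"linear":[-0.444,-0.481,0.094],"turn":[-0.539,0.037,-0.147],"claw":0},{"linear":[-0.444,-0.481,0.094],"turn":[-0.539,0.037,-0.147],"claw":0},{"linear":[-0.444,-0.481,0.094],"turn":[-0.539,0.037,-0.147],"claw":0},{"linear":[-0.444,-0.481,0.094],"turn":[-0.539,0.037,-0.147],"claw":0},{"linear":[-0.444,-0.481,0.094],"turn":[-0.539,0.037,-0.147],"claw":0},{"linear":[-0.444,-0.481,0.094],"turn":[-0.539,0.037,-0.147],"claw":0},{"linear":[-0.444,-0.481,0.094],"turn":[-0.539,0.037,-0.147],"claw":0},{"linear":[-0.444,-0.481,0.094],"turn":[-0.539,0.037,-0.147],"claw":0},{"linear":[-0.444,-0.481,0.094],"turn":[-0.539,0.037,-0.147],"claw":0},{"linear":[-0.444,-0.481,0.094],"turn":[-0.539,0.037,-0.147],"claw":0},{"linear":[0,0,0],"turn":[0,0,0],"claw":0},{"linear":[0,0,0],"turn":[0,0,0],"claw":0},{"linear":[0,0,0],"turn":[0,0,0],"claw":0}]}}

```text
time: 3.93
position: [0.4945, -0.1976, 0.1669]
tool_rot: [1.872, 2.035, 0.509]
ft_force: [-0.2, 0.1, -0.2]
grip_width: 1.005
```

```bash
python3 - <<'E'
from tgt import *
from bench import ctrl,cams
s=ctrl.get_state();print(F.T@(s['position']-G),np.degrees((RT.inv()*Ro.from_rotvec(s['tool_rot'])).as_rotvec()),s['joint_positions'],s['time'])
plan(T(.005,0,.011),RT,10)
a=cams.get_image('side')['image'][150:290,230:370,::-1];b=cams.get_image('top')['image'][140:230,255:355,::-1]
cv2.imwrite('pics/pre.png',np.hstack([cv2.resize(a,(400,400),interpolation=2),cv2.resize(b,(400,360),interpolation=2)[:400] if 0 else cv2.copyMakeBorder(cv2.resize(b,(400,360),interpolation=2),0,40,0,0,0)]))
E
```

```text
[0.0064 0.0015 0.0901] [-0.0886  0.0884 -0.114 ] [-0.3002 -0.2233  0.7359  2.2108 -0.1523  0.677   0.6371] 3.9333
10 rows linear [-0.005 -0.005  0.264] turn [ 0.002 -0.002  0.003] dist [-0.0016 -0.0016  0.0791]
```

View pics/pre.png

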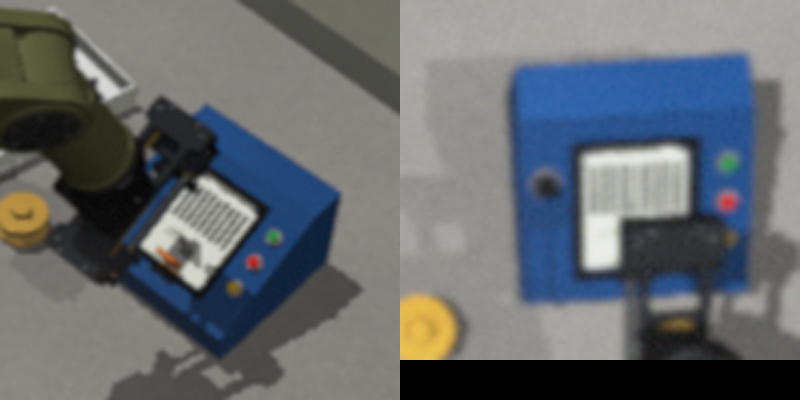

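{"fn": "move_arm", "kwargs": {"deltas": [{"linear":[-0.005,-0.005,0.264],"turn":[0,0,0],"claw":0},{"linear":[-0.005,-0.005,0.264],"turn":[0,0,0],"claw":0},{"linear":[-0.005,-0.005,0.264],"turn":[0,0,0],"claw":0},{"linear":[-0.005,-0.005,0.264],"turn":[0,0,0],"claw":0},{"linear":[-0.005,-0.005,0.264],"turn":[0,0,0],"claw":0},{"linear":[-0.005,-0.005,0.264],"turn":[0,0,0],"claw":0},{"linear":[-0.005,-0.005,0.264],"turn":[0,0,0],"claw":0},{"linear":[-0.005,-0.005,0.264],"turn":[0,0,0],"claw":0},{"linear":[-0.005,-0.005,0.2],"turn":[0,0,0],"claw":0},{"linear":[0,0,0],"turn":[0,0,0],"claw":0},{"linear":[0,0,0],"turn":[0,0,0],"claw":0}]}}

```text
time: 4.95
position: [0.5258, -0.1963, 0.1041]
tool_rot: [1.872, 2.037, 0.507]
ft_force: [-0.1, 1.4, 0.1]
grip_width: 0.996
```

```bash
python3 - <<'E'
from tgt import *
from bench import ctrl,cams
s=ctrl.get_state();print(F.T@(s['position']-G),np.degrees((RT.inv()*Ro.from_rotvec(s['tool_rot'])).as_rotvec()),s['joint_positions'],s['time'],s['ft_force'])
plan(T(.005,0,.011),RT,1)
a=cams.get_image('side')['image'][195:265,255:325,::-1]
cv2.imwrite('pics/pre2.png',cv2.resize(a,(560,560),interpolation=2))
E
```

```text
[0.0046 0.0002 0.02  ] [ 0.0213  0.0534 -0.1858] [-0.3997 -0.0127  0.8691  2.2199 -0.467   0.5555  0.9085] 4.95 [-0.078   1.4158  0.1052]
1 rows linear [-0.008  0.015  0.3  ] turn [-0.005 -0.013  0.046] dist [-0.0003  0.0004  0.009 ]
```

View pics/pre2.png

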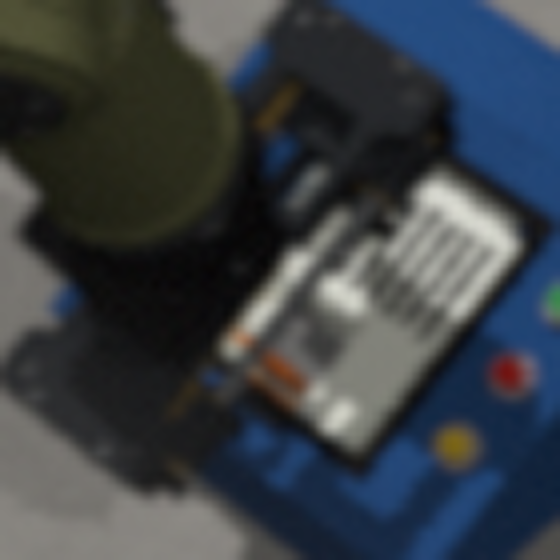

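{"fn": "move_arm", "kwargs": {"deltas": [{"linear":[0,0.01,0.15],"turn":[0,0,0],"claw":0},{"linear":[0,0,0.15],"turn":[0,0,0],"claw":0},{"linear":[0,0,0],"turn":[0,0,0],"claw":0.3},{"linear":[0,0,0],"turn":[0,0,0],"claw":0.45},{"linear":[0,0,0],"turn":[0,0,0],"claw":0.45},{"linear":[0,0,0],"turn":[0,0,0],"claw":0.45}], "grip_force": 20}}

```text
time: 5.5
position: [0.5302, -0.1964, 0.0974]
tool_rot: [1.872, 2.034, 0.51]
ft_force: [-0.3, 0.1, 0.2]
grip_width: 0.779
```

{"fn": "move_arm", "kwargs": {"deltas": [{"linear":[0,0,0],"turn":[0,0,0],"claw":0.45},{"linear":[0,0,0],"turn":[0,0,0],"claw":0.45},{"linear":[0,0,0],"turn":[0,0,0],"claw":0.45},{"linear":[0,0,0],"turn":[0,0,0],"claw":0.45},{"linear":[0,0,0],"turn":[0,0,0],"claw":0.45}]}}

```text
time: 5.92
position: [0.5301, -0.1963, 0.097]
tool_rot: [1.873, 2.035, 0.509]
ft_force: [0.3, 0.0, 0.6]
grip_width: 0.558
```

{"fn": "move_arm", "kwargs": {"deltas": [{"linear":[0,0,0],"turn":[0,0,0],"claw":0.62},{"linear":[0,0,0],"turn":[0,0,0],"claw":0.62},{"linear":[0,0,0],"turn":[0,0,0],"claw":0.62},{"linear":[0,0,0],"turn":[0,0,0],"claw":0.62}]}}

```text
time: 6.25
position: [0.5292, -0.1964, 0.0963]
tool_rot: [1.874, 2.036, 0.508]
ft_force: [-4.5, -0.7, 0.7]
grip_width: 0.399
```

{"fn": "move_arm", "kwargs": {"deltas": [{"linear":[0,0,0],"turn":[0,0,0],"claw":0.75},{"linear":[0,0,0],"turn":[0,0,0],"claw":0.9},{"linear":[0,0,0],"turn":[0,0,0],"claw":1},{"linear":[0,0,0],"turn":[0,0,0],"claw":1},{"linear":[0,0,0],"turn":[0,0,0],"claw":1},{"linear":[0,0,0],"turn":[0,0,0],"claw":1}], "grip_force": 25}}

```text
time: 6.75
position: [0.5304, -0.1964, 0.0972]
tool_rot: [1.872, 2.034, 0.509]
ft_force: [-1.2, -0.0, 0.6]
grip_width: 0.283
```

```bash
python3 - <<'E'
from tgt import *
from bench import ctrl,cams
s=ctrl.get_state();print(F.T@(s['position']-G),np.degrees((RT.inv()*Ro.from_rotvec(s['tool_rot'])).as_rotvec()),s['time'],F.T@s['ft_force'],s['torque'],s['grip_width']*87)
E
```

```text
[ 0.0054 -0.0002  0.0117] [-0.1123  0.0625 -0.1127] 6.75 [-0.748   0.0636  1.1226] [-0.1957  0.8019 -0.0038] 24.61936330535708
```

{"fn": "move_arm", "kwargs": {"deltas": [{"linear":[0,0.05,-0.105],"turn":[0.5,0,0],"claw":1},{"linear":[0,0.05,-0.105],"turn":[0.5,0,0],"claw":1},{"linear":[0,0.05,-0.105],"turn":[0.5,0,0],"claw":1},{"linear":[0,0.05,-0.105],"turn":[0.5,0,0],"claw":1},{"linear":[0,0,0],"turn":[0,0,0],"claw":1},{"linear":[0,0,0],"turn":[0,0,0],"claw":1}]}}

```text
time: 7.25
position: [0.5305, -0.1961, 0.1108]
tool_rot: [1.949, 2.12, 0.376]
ft_force: [-0.4, -1.1, -1.6]
grip_width: 0.278
```

{"fn": "move_arm", "kwargs": {"deltas": [{"linear":[0,0.05,-0.105],"turn":[0.5,0,0],"claw":1},{"linear":[0,0.05,-0.105],"turn":[0.5,0,0],"claw":1},{"linear":[0,0.05,-0.105],"turn":[0.5,0,0],"claw":1},{"linear":[0,0.05,-0.105],"turn":[0.5,0,0],"claw":1},{"linear":[0,0.05,-0.105],"turn":[0.5,0,0],"claw":1},{"linear":[0,0.05,-0.105],"turn":[0.5,0,0],"claw":1},{"linear":[0,0,0],"turn":[0,0,0],"claw":1},{"linear":[0,0,0],"turn":[0,0,0],"claw":1}]}}

```text
time: 7.92
position: [0.5338, -0.1961, 0.1308]
tool_rot: [2.06, 2.238, 0.159]
ft_force: [-0.4, 0.2, -2.0]
grip_width: 0.282
```

```bash
python3 - <<'E'
from tgt import *
from bench import ctrl,cams
s=ctrl.get_state();print(F.T@(s['position']-G),np.degrees((RT.inv()*Ro.from_rotvec(s['tool_rot'])).as_rotvec()),s['time'],s['ft_force'],s['torque'],s['grip_width']*87)
a=cams.get_image('side')['image'][185:275,245:365,::-1]
cv2.imwrite('pics/piv.png',cv2.resize(a,(720,540),interpolation=2))
E
```

```text
[ 0.0242 -0.0002  0.0398] [19.8784  0.0537 -0.1128] 7.9167 [-0.3613  0.1726 -2.0498] [-0.1405  0.3198  0.0115] 24.526251700498484
```

View pics/piv.png

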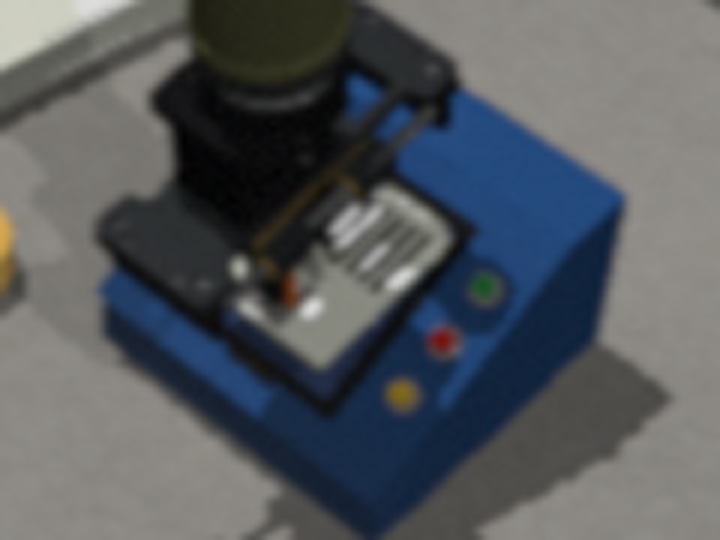

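{"fn": "move_arm", "kwargs": {"deltas": [{"linear":[0,-0.1,0],"turn":[0,0,0],"claw":1},{"linear":[0,-0.1,0],"turn":[0,0,0],"claw":1},{"linear":[0,-0.1,0],"turn":[0,0,0],"claw":1},{"linear":[0,-0.1,0],"turn":[0,0,0],"claw":1},{"linear":[0,-0.1,0],"turn":[0,0,0],"claw":1},{"linear":[0,-0.1,0],"turn":[0,0,0],"claw":1},{"linear":[0,0,-0.2],"turn":[0,0,0],"claw":1},{"linear":[0,0,-0.3],"turn":[0,0,0],"claw":1},{"linear":[0,0,-0.5],"turn":[0,0,0],"claw":1},{"linear":[0,0,-0.7],"turn":[0,0,0],"claw":1},{"linear":[0,0,-1],"turn":[0,0,0],"claw":1},{"linear":[0,0,-1],"turn":[0,0,0],"claw":1},{"linear":[0,0,0],"turn":[0,0,0],"claw":1},{"linear":[0,0,0],"turn":[0,0,0],"claw":1}]}}

```text
time: 9.13
position: [0.5019, -0.1995, 0.2415]
tool_rot: [2.058, 2.235, 0.164]
ft_force: [0.2, 1.1, -2.0]
grip_width: 0.278
```

```bash
cat >> tgt.py <<'E'
a=np.radians(-3.7);dr=np.array([np.cos(a),np.sin(a),0])
RD=Ro.from_matrix(np.c_[[-np.sin(a),np.cos(a),0],dr,[0,0,-1]])
PT=np.array([.5885,.1525,0])-.027*dr
E
python3 - <<'E'
from tgt import *
print(PT);plan(PT+[0,0,.22],RD,14)
E
```

```text
[0.5616 0.1542 0.    ]
14 rows linear [0.841 0.15  0.065] turn [ 0.15  -0.011  0.15 ] dist [0.3476 0.0846 0.0343]
```

{"fn": "move_arm", "kwargs": {"deltas": [{"linear":[0.84,0.15,0.065],"turn":[0.15,-0.011,0.15],"claw":1},{"linear":[0.84,0.15,0.065],"turn":[0.15,-0.011,0.15],"claw":1},{"linear":[0.84,0.15,0.065],"turn":[0.15,-0.011,0.15],"claw":1},{"linear":[0.84,0.15,0.065],"turn":[0.15,-0.011,0.15],"claw":1},{"linear":[0.84,0.15,0.065],"turn":[0.15,-0.011,0.15],"claw":1},{"linear":[0.84,0.15,0.065],"turn":[0.15,-0.011,0.15],"claw":1},{"linear":[0.84,0.15,0.065],"turn":[0.15,-0.011,0.15],"claw":1},{"linear":[0.84,0.15,0.065],"turn":[0.15,-0.011,0.15],"claw":1},{"linear":[0.84,0.15,0.065],"turn":[0.15,-0.011,0.15],"claw":1},{"linear":[0.84,0.15,0.065],"turn":[0.15,-0.011,0.15],"claw":1},{"linear":[0.84,0.15,0.065],"turn":[0.15,-0.011,0.15],"claw":1},{"linear":[0.84,0.15,0.065],"turn":[0.15,-0.011,0.15],"claw":1},{"linear":[0.84,0.15,0.065],"turn":[0.15,-0.011,0.15],"claw":1},{"linear":[0.84,0.15,0.065],"turn":[0.15,-0.011,0.15],"claw":1},{"linear":[0,0,0],"turn":[0,0,0],"claw":1},{"linear":[0,0,0],"turn":[0,0,0],"claw":1}]}}

```text
time: 10.47
position: [0.5594, 0.1565, 0.2147]
tool_rot: [-2.284, -2.15, 0.012]
ft_force: [0.7, -0.6, -1.0]
grip_width: 0.284
```

```bash
python3 - <<'E'
from tgt import *
from bench import ctrl,cams
plan(PT+[0,0,.055],RD,8)
s=ctrl.get_state();print(s['position'],s['grip_width'],s['ft_force'],s['joint_positions'])
a=cams.get_image('side')['image'][110:230,180:300,::-1];b=cams.get_image('top')['image'][130:240,165:275,::-1]
cv2.imwrite('pics/tray.png',np.hstack([cv2.resize(x,(400,400),interpolation=2) for x in(a,b)]))
E
```

```text
8 rows linear [-0.008  0.013  0.665] turn [-0.015  0.005  0.007] dist [-0.0017  0.0037  0.1597]
[0.5594 0.1565 0.2147] 0.28395073942330973 [ 0.6874 -0.5866 -1.0283] [-0.8063  0.2132  0.563   1.6812 -0.1179  1.2902 -0.2802]
```

View pics/tray.png

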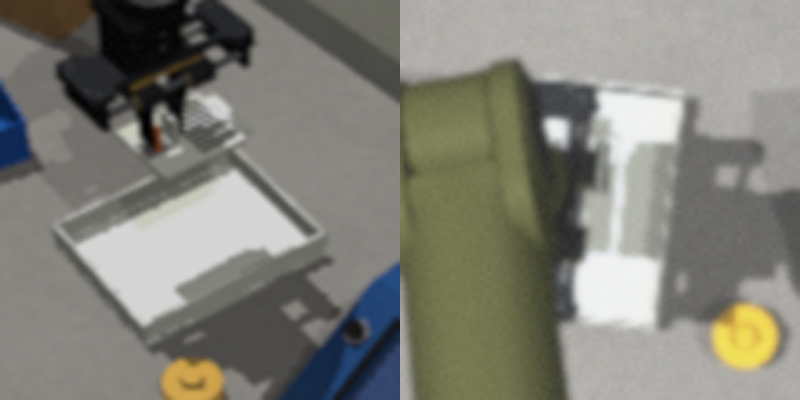

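{"fn": "move_arm", "kwargs": {"deltas": [{"linear":[-0.008,0.013,0.66],"turn":[-0.015,0.005,0.007],"claw":1},{"linear":[-0.008,0.013,0.66],"turn":[-0.015,0.005,0.007],"claw":1},{"linear":[-0.008,0.013,0.66],"turn":[-0.015,0.005,0.007],"claw":1},{"linear":[-0.008,0.013,0.66],"turn":[-0.015,0.005,0.007],"claw":1},{"linear":[-0.008,0.013,0.66],"turn":[-0.015,0.005,0.007],"claw":1},{"linear":[-0.008,0.013,0.66],"turn":[-0.015,0.005,0.007],"claw":1},{"linear":[-0.008,0.013,0.66],"turn":[-0.015,0.005,0.007],"claw":1},{"linear":[-0.008,0.013,0.4],"turn":[-0.015,0.005,0.007],"claw":1},{"linear":[0,0,0.2],"turn":[0,0,0],"claw":1},{"linear":[0,0,0],"turn":[0,0,0],"claw":1},{"linear":[0,0,0],"turn":[0,0,0],"claw":1}]}}

```text
time: 11.48
position: [0.5632, 0.1523, 0.0608]
tool_rot: [2.296, 2.144, 0.006]
ft_force: [0.6, 0.1, -1.0]
grip_width: 0.279
```

{"fn": "move_arm", "kwargs": {"deltas": [{"linear":[0,0,0.1],"turn":[0,0,0],"claw":1},{"linear":[0,0,0.1],"turn":[0,0,0],"claw":1},{"linear":[0,0,0.1],"turn":[0,0,0],"claw":1},{"linear":[0,0,0.1],"turn":[0,0,0],"claw":1},{"linear":[0,0,0],"turn":[0,0,0],"claw":1},{"linear":[0,0,0],"turn":[0,0,0],"claw":1}]}}

```text
time: 11.98
position: [0.5626, 0.1527, 0.048]
tool_rot: [2.295, 2.145, 0.005]
ft_force: [-0.5, 0.4, -1.6]
grip_width: 0.279
```

{"fn": "move_arm", "kwargs": {"deltas": [{"linear":[0,0,0.05],"turn":[0,0,0],"claw":1},{"linear":[0,0,0.05],"turn":[0,0,0],"claw":1},{"linear":[0,0,0],"turn":[0,0,0],"claw":1},{"linear":[0,0,0],"turn":[0,0,0],"claw":1}]}}

```text
time: 12.32
position: [0.5627, 0.1526, 0.045]
tool_rot: [2.295, 2.145, 0.005]
ft_force: [-0.2, 0.7, -1.2]
grip_width: 0.278
```

{"fn": "move_arm", "kwargs": {"deltas": [{"linear":[0,0,0.05],"turn":[0,0,0],"claw":1},{"linear":[0,0,0.03],"turn":[0,0,0],"claw":1},{"linear":[0,0,0],"turn":[0,0,0],"claw":1},{"linear":[0,0,0],"turn":[0,0,0],"claw":1}]}}

```text
time: 12.65
position: [0.5632, 0.1528, 0.0438]
tool_rot: [2.295, 2.145, 0.006]
ft_force: [-2.1, -1.0, 6.0]
grip_width: 0.275
```

{"fn": "move_arm", "kwargs": {"deltas": [{"linear":[0,0,0],"turn":[0,0,0],"claw":0.65},{"linear":[0,0,0],"turn":[0,0,0],"claw":0.55},{"linear":[0,0,0],"turn":[0,0,0],"claw":0.45},{"linear":[0,0,0],"turn":[0,0,0],"claw":0.2},{"linear":[0,0,0],"turn":[0,0,0],"claw":0.2},{"linear":[0,0,0],"turn":[0,0,0],"claw":0.2},{"linear":[0,0,0],"turn":[0,0,0],"claw":0.2},{"linear":[0,0,0],"turn":[0,0,0],"claw":0.2}]}}

```text
time: 13.32
position: [0.5631, 0.1526, 0.0427]
tool_rot: [2.295, 2.144, 0.006]
ft_force: [0.4, -0.1, 0.2]
grip_width: 0.761
```

Released with no residual force; retreat straight up, then clear the view.

{"fn": "move_arm", "kwargs": {"deltas": [{"linear":[0,0,-0.2],"turn":[0,0,0],"claw":0.2},{"linear":[0,0,-0.4],"turn":[0,0,0],"claw":0.2},{"linear":[0,0,-0.8],"turn":[0,0,0],"claw":0.2},{"linear":[0,0,-1],"turn":[0,0,0],"claw":0.2},{"linear":[0,0,-1],"turn":[0,0,0],"claw":0.2},{"linear":[0,0,-1],"turn":[0,0,0],"claw":0.2},{"linear":[0,0,-1],"turn":[0,0,0],"claw":0.2},{"linear":[-0.8,0,-0.5],"turn":[0,0,0],"claw":0.2},{"linear":[-1,0,0],"turn":[0,0,0],"claw":0.2},{"linear":[-1,0,0],"turn":[0,0,0],"claw":0.2},{"linear":[-1,0,0],"turn":[0,0,0],"claw":0.2},{"linear":[-1,0,0],"turn":[0,0,0],"claw":0.2},{"linear":[-1,0,0],"turn":[0,0,0],"claw":0.2},{"linear":[-1,0,0],"turn":[0,0,0],"claw":0.2},{"linear":[0,0,0],"turn":[0,0,0],"claw":0.2},{"linear":[0,0,0],"turn":[0,0,0],"claw":0.2}]}}

```text
time: 14.65
position: [0.5484, -0.0538, 0.2207]
tool_rot: [2.3, 2.138, 0.008]
ft_force: [-0.1, 1.2, 0.6]
grip_width: 0.801
```

```bash
python3 - <<'E'
from tgt import *
from bench import ctrl,cams
a=cams.get_image('side')['image'][110:240,170:300,::-1];b=cams.get_image('top')['image'][130:260,155:285,::-1]
cv2.imwrite('pics/end.png',np.hstack([cv2.resize(x,(400,400),interpolation=2) for x in(a,b)]))
s=ctrl.get_state();print(s['time'],s['position'],s['ft_force'],abs(s['qd']).max())
E
```

```text
14.75 [ 0.5488 -0.0504  0.22  ] [ 0.0896 -0.2519 -0.5556] 0.018731997476683478
```

View pics/end.png

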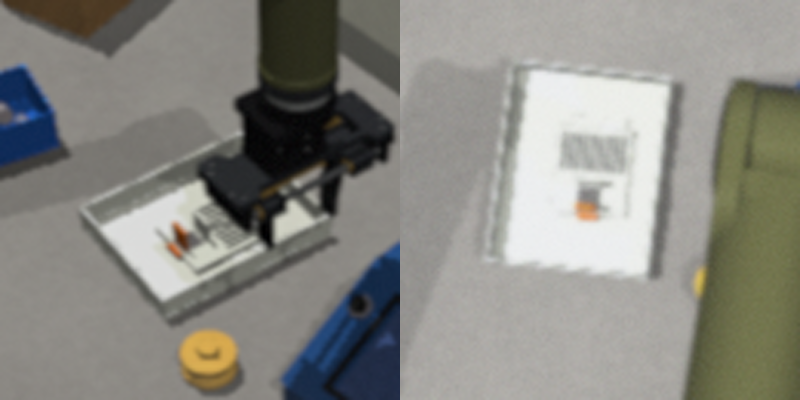

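The final view shows the cover flat and face up near the tray's centre, with the tab at (587,208) in the right half. The pulley is where it was.

```bash
python3 -c "
from bench import ctrl
print(ctrl.close_job())"
```

```text
the job is handed in; nothing more can be done
None
```

The cover is out of the console and lying flat, face up, near the middle of the tray, and the job is handed in. No verdict was reported.

- **Release and removal:** I pinched the tab and rib at 25 N. The fingers closed to about 25 mm, which means the tab was fully pressed. I then pivoted the cover about 20° about its tongue, drew it 18 mm down-slope and lifted it.
- **Placing:** I lowered the cover while holding it until it touched the tray floor, at about 6 N. Then I let go and backed off upwards.
- **Last checks:** At about 14.8 s the gripper was clear and the force reading close to zero. The pulley was at the same pixels as at the start. The bin looked in place but was only partly in view. I did not re-check the jar after the moves, but the arm never went near it.
- **Not measured:** I judged the cover's final height and tilt from the pictures and the touch-down height (tool tilt below about 0.5°).
- **Disagreement along the way:** Assuming the cover is centred in its bezel put the tab about 5 mm off from where its colour showed it. I used a 4 mm correction, and the forces while closing agreed with it.

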